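Turn over a road-marking specimen on the turning stand

TASK

The asphalt specimen plate lies marking-side down on the sloping bed of the turning stand. Without gripping it or lifting it clear of the stand, push it with the fingertips down the bed against the low wall, keep pushing its near end up and over so that it tips up on the wall and flips onto the deck with the yellow marking on top, then push it along the deck until it lies square and fully home against the yellow back fence. Leave the things standing around undisturbed.

Things in the scene. Friction and masses are not known exactly. Their poses are not given: they have to be found in the camera images.
- turning_stand: Turning stand, a low fixture fixed to the table, 290 x 130 mm, no side walls. Origin on the table top under the wall edge; x points away from the robot along the push, z up. In its frame (mm): base plate 8 high, x -115 to 175; 120 wide aluminium bed sloping 20 degrees down from x -99, z 50 to the wall foot at x 0, z 14; wall; level deck; fence
- wall_edge (a point): middle of the upper edge of the stand's upright wall: the wall face stands at the stand's x = 0, from the foot of the bed at z = 14 mm up to z = 38 mm. The level grey, blue-edged deck begins here and runs 150 mm at z = 38 mm to the fence. Axes as the stand's
- fence_face (a point): middle of the foot of the yellow back fence's face, at deck height (stand's x = 150 mm, z = 38 mm); the fence stands 12 mm above the deck. Axes as the stand's
- specimen_center (a point): centre of the specimen, a loose rough dark-grey asphalt plate, 120 mm (its x, along the bed) x 100 mm (y) x 12 mm thick, 0.24 to 0.48 kg, yellow stripe on one face. It starts on the bed, stripe underneath, x pointing down the bed, 18 mm short of the wall, its robot-side end 37 mm past the bed's upper end, free underneath. z leaves the unpainted face: up now, down when turned
- wall_end (a point): middle of the specimen's edge that is nearest the wall at the start, on the yellow-striped face (60 mm along the specimen's +x). Once flipped, this end is on the robot's side, usually about 20 mm short of the wall edge, overhanging. Axes as the specimen's
- robot_end (a point): middle of the specimen's edge that is nearest the robot at the start, on the yellow-striped face (60 mm along the specimen's -x). Once flipped, this end is on the fence's side. Axes as the specimen's
- mini_core: grey speckled stone core, upright cylinder 50 mm across, 53 mm tall, standing to the left of the turning stand; origin at the centre of its underside. Bystander, loose
- tin: closed white tin, 66 mm across, 44 mm tall, standing to the right of the turning stand; origin at the centre of its underside. Bystander, loose
- brush: red-handled dust brush 43 x 212 x 16 mm lying on the table, left; origin at the centre of its underside. Bystander, loose
- gauge_block: ground steel block 34 x 50 x 34 mm, on the table, right; origin at the centre of its underside. Bystander, loose
- carton: small yellow carton 50 x 85 x 22 mm, near left of the table; origin at the centre of its underside. Bystander, loose
- specimen: the same specimen; origin at the middle of its striped face, axes as at its centre. Friction is about 1: it stays put on the bed. A finger that pushes its end only level may jam; one that rises with the end, on an arc about the wall foot, tips it up. It can stand upright against the wall; from about 10 degrees past upright it falls over onto the deck by itself
Not all that is in view belongs to the job. There is more than one size of the specimen; the job needs the largest.

How it is judged:
By the outcome, as a careful person would: the job done as asked, in the order asked, and still so for the second after the job is handed in, with the robot touching nothing.
It also fails if it takes over 43 s, if anything falls off the work surface, if the arm or the gripper's body presses on something with over 40 N, if the wrist force passes 120 N, or if a joint passes its speed limit or range.

ROBOT

A 7-joint arm with a two-finger parallel gripper is mounted at the origin on a cart in front of the work surface, level with it; the furniture and walls round the work are solid. World frame = base frame: x ahead of the robot, y to its left, z up, the work surface at z = 0. Lengths are in m, angles in rad, forces in N, time in s.
With the tool pointing down it reaches from about 0.425 to 0.925 m from the base axis. Payload 6.8 kg.
Tool frame: the origin (TCP) lies midway between the tips of the shut fingers; the grasp point (between the pads) lies 19 mm behind it; z points along the fingers, y is the line along which they close (so a half turn about z gives the same grasp; the last joint's range is limited). The gripper opens to 85 mm and grips with 20 to 120 N. Pads are 22 mm wide; open, the fingers measure 114 mm over their backs; the gripper's body (76 mm by 85 mm) begins 54 mm behind the grasp point. The pads swing forward as they close: fully open they stand 13 mm farther back than shut.
Start: joints at [1.106, 0.477, 0.022, 1.555, -0.011, 1.109, -0.083], TCP at [0.236, -0.633, 0.231] pointing down, gripper open.
Joint ranges: [-2.96, 2.96], [-0.34, 2.1], [-1.41, 1.46], [0.24, 2.44], [-1.37, 4.51], [0.17, 1.92], [-2.96, 2.96]. Speed limits (rad/s): [2.39, 2.39, 3.14, 3.14, 3.14, 3.14, 3.14].

INTERFACE

Orientations are given as a unit quaternion [w, x, y, z].
In Python, from station import * gives the robot as it stands.
- The arm moves only by the shell command python3 -m creep 'ROWS' [FORCE]. ROWS is JSON, a list of rows, each a list of 7 numbers: the gripper command: -1 is shut, 1 is fully open, values between are in proportion, then the shift along the world's x, y, z in mm, then the turn, a rotation vector about the world's x, y, z in rad. A call has 1 to 5 rows; each row shifts and turns the commanded pose from where the row before left it; what a row does not reach is not made up. A row lasts 1/8 s, in which the tool goes at most 62.5 mm and 10.7 degrees, less where a joint would pass 70% of its speed; a pose out of reach is approached as far as the arm can. A call is refused whole if a number of a shift passes 62.5 or a number of a turn 0.188, either way. A call with a gripper value outside its range is refused whole. The fingers move at their own pace and stop on an object; FORCE is the grip in N (left out, the last holds). Time passes only in rows, so rows that do not move let the fingers close. It gives the time, the measured TCP pose, the force, the opening and the grip force at its end, in the units of the state.
- get_obs(): the state, without advancing time (a new reading comes with each control period).
- read_camera(name): name is "scene" or "top" or "wrist"; returns (picture, depth): 480x640x3 uint8, red, green, blue; 480x640 float32, m along the optical axis (not along the pixel's ray), 0 where there is no reading.
- camera_params(name): a dict with "intrinsics" (3x3 intrinsics, pixels), "cam_to_world" (4x4, takes a point from camera to world coordinates); the wrist camera has in their place "mount" (4x4, takes a point from camera to tool coordinates, whose origin is the TCP and whose axes are the flange's). Camera axes: x right, y up, looking along -z (the intrinsics and any distortion apply to the point x, -y, -z); pixel columns grow to the right and rows downward; lengths in m; the calibration is good to about 2 mm. A picture is of the moment at which its call begins: read the wrist's pose just before it. camera_params takes no time and is no camera call.
- hand_in(): hands the job in; it is judged then, once.
The state is a dict: "t": time; "q": joint angles; "joint_vel": joint speeds; "joint_torque": joint torques, N m; "eef_pos": TCP position; "tool_rot": TCP orientation; "contact_force": force on the tool from outside, world axes, zero at the start; "torque": the same for the moment, N m; "gripper_width": opening from 0.0 (shut) to 1.0 (fully open); "grasp_force": force on a finger pad.
Only numpy, scipy, OpenCV 4.12 (cv2) and the standard library are available. Lean on these libraries where they do the work, as an engineer would, in place of code of your own. Each camera call takes 0.05 s, during which the arm holds its last target. There are 200 camera calls.

## Working session

There is one attempt and no reset: what is moved stays moved. The work goes in short steps, Python scripts to look and compute and a shell command to move; the robot and the scene stay as the last step left them, time stands still between calls to the robot, and variables do not carry over. Pictures are saved under pics/ and viewed, at most 10 in all, crops included, and the job is handed in when it is done.

```bash
ls; mkdir -p pics; python3 - <<'E'
from station import *
import cv2,numpy as np
o=get_obs();print(o)
for n in("top","scene"):
    p,d=read_camera(n);cv2.imwrite(f"pics/{n}0.png",p[...,::-1]);np.savez(f"{n}0.npz",p=p,d=d)
    print(n,camera_params(n))
E
```

```text
pics
{'t': 0.0, 'q': array([ 1.1059336 ,  0.47782666,  0.02233551,  1.55643027, -0.01147493,
        1.1092906 , -0.08308703]), 'joint_vel': array([-0.00152048,  0.00117165,  0.00122763,  0.00154476, -0.00014914,
        0.00032937,  0.00014689]), 'joint_torque': array([ 1.79745521e-04, -5.96456695e+01,  1.60764646e+00, -2.81197786e+01,
        1.23492029e-02,  9.44642583e-03,  1.43597390e-05]), 'eef_pos': array([ 0.23551903, -0.63196023,  0.23031677]), 'tool_rot': array([-8.81608660e-04,  9.84127366e-01,  1.77461246e-01, -2.38655833e-04]), 'contact_force': array([ 0.52753154,  0.52371826, -0.01192372]), 'torque': array([ 0.04663762,  0.00842834, -0.03911222]), 'grasp_force': 0.0, 'gripper_width': 0.999612405237514}
top {'intrinsics': array([[504.08864493,   0.        , 320.77879278],
       [  0.        , 504.08864493, 233.73325207],
       [  0.        ,   0.        ,   1.        ]]), 'cam_to_world': array([[ 0.00881898,  0.99386828, -0.11021831,  0.40011655],
       [-0.99995347,  0.00833434, -0.00485703, -0.0209212 ],
       [-0.00390865,  0.11025602,  0.99389553,  1.42600925],
       [ 0.        ,  0.        ,  0.        ,  1.        ]])}
scene {'intrinsics': array([[623.11164403,   0.        , 318.30375825],
       [  0.        , 623.11164403, 241.85400436],
       [  0.        ,   0.        ,   1.        ]]), 'cam_to_world': array([[-0.84006646,  0.29935788, -0.45240823, -0.18216674],
       [-0.54212876, -0.43311531,  0.72007467,  1.151576  ],
       [ 0.0196151 ,  0.85017409,  0.52613616,  0.91190995],
       [ 0.        ,  0.        ,  0.        ,  1.        ]])}
```

View pics/top0.png

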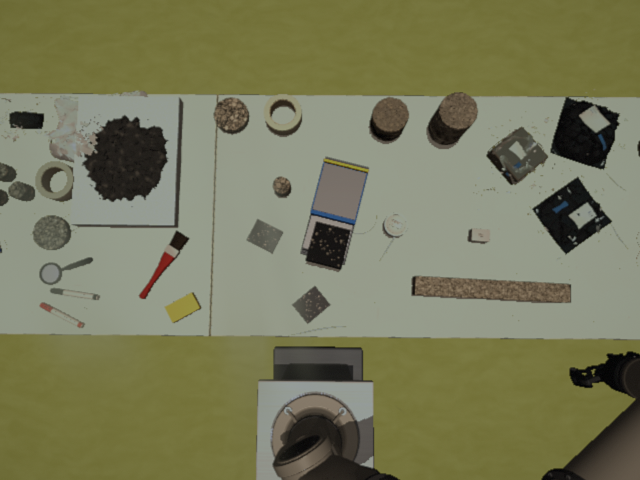

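View pics/scene0.png

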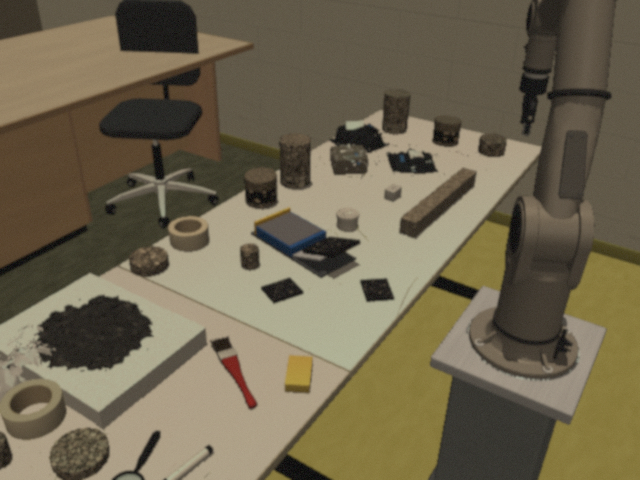

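The top view shows the stand with its yellow fence at (346,163), blue deck edge at (334,216) and a dark plate on the bed at (328,245). There are three dark plates: (328,245) on the bed, and smaller ones on the table at (265,236) and (311,304). The one on the bed fits, being the largest and lying on the stand. I'll confirm that in a crop and measure.

```bash
cat > h.py <<'E'
import numpy as np,cv2
from station import *
def ray(n,uv,z):
    c=camera_params(n);K=c["intrinsics"];T=c["cam_to_world"]
    uv=np.atleast_2d(uv).astype(float)
    d=np.c_[(uv[:,0]-K[0,2])/K[0,0],-(uv[:,1]-K[1,2])/K[1,1],-np.ones(len(uv))]@T[:3,:3].T
    s=(z-T[2,3])/d[:,2]
    return T[:3,3]+d*s[:,None]
def cloud(n,d):
    c=camera_params(n);K=c["intrinsics"];T=c["cam_to_world"]
    v,u=np.mgrid[:480,:640]
    P=np.stack([(u-K[0,2])/K[0,0]*d,-(v-K[1,2])/K[1,1]*d,-d],-1)
    return P@T[:3,:3].T+T[:3,3]
E
python3 - <<'E'
from h import *
z=np.load("top0.npz");p,d=z["p"],z["d"]
cv2.imwrite("pics/crop0.png",cv2.resize(p[140:330,220:420,::-1],(800,760),interpolation=cv2.INTER_CUBIC)[:600])
hsv=cv2.cvtColor(p,cv2.COLOR_RGB2HSV);roi=np.zeros((480,640),np.uint8);roi[150:280,295:378]=255
C=cloud("top",d)
def big(m):
    n,l,s,c=cv2.connectedComponentsWithStats(m&roi);k=1+np.argmax(s[1:,4]);return (l==k)
for nm,lo,hi,h in(("yellow",(20,120,80),(35,255,255),.05),("blue",(100,120,50),(125,255,255),.038),("dark",(0,0,0),(180,255,75),.04)):
    m=cv2.inRange(hsv,lo,hi)
    if nm=="dark": m=cv2.morphologyEx(m,cv2.MORPH_CLOSE,np.ones((5,5)))
    m=big(m);v,u=np.nonzero(m)
    r=cv2.minAreaRect(np.c_[u,v].astype(np.float32));b=cv2.boxPoints(r)
    print(nm,m.sum(),b.round(1).tolist(),"medz",np.median(C[m][:,2]));print((ray("top",b,h)*1000).round(0))
    if nm=="dark":
        P=C[m];c=P.mean(0);print("mean",c,"normal",np.linalg.svd(P-c,full_matrices=0)[2][2])
for nm,(u,v) in dict(core=(282,186),tin=(394,226),gauge=(480,236)).items(): print(nm,C[v,u].round(3))
E
```

```text
yellow 152 [[323.5, 161.10000610351562], [324.20001220703125, 158.10000610351562], [368.20001220703125, 169.10000610351562], [367.5, 172.10000610351562]] medz 0.04868604210666938
[[ 757.  -20.   50.]
 [ 765.  -22.   50.]
 [ 735. -145.   50.]
 [ 726. -143.   50.]]
blue 183 [[310.3999938964844, 213.60000610351562], [311.3999938964844, 209.39999389648438], [355.0, 220.0], [354.0, 224.1999969482422]] medz 0.036498302123008974
[[ 610.   15.   38.]
 [ 622.   13.   38.]
 [ 593. -109.   38.]
 [ 581. -106.   38.]]
dark 1507 [[299.3999938964844, 259.20001220703125], [309.6000061035156, 219.60000610351562], [351.70001220703125, 230.5], [341.3999938964844, 270.1000061035156]] medz 0.054195827066428004
[[ 483.   44.   40.]
 [ 593.   17.   40.]
 [ 564. -100.   40.]
 [ 454.  -72.   40.]]
mean [ 0.51912249 -0.03269423  0.06022295] normal [0.4167653  0.90817215 0.03911572]
core [0.685 0.095 0.05 ]
tin [ 0.577 -0.216  0.042]
gauge [ 0.4   -0.021  1.426]
```

View pics/crop0.png

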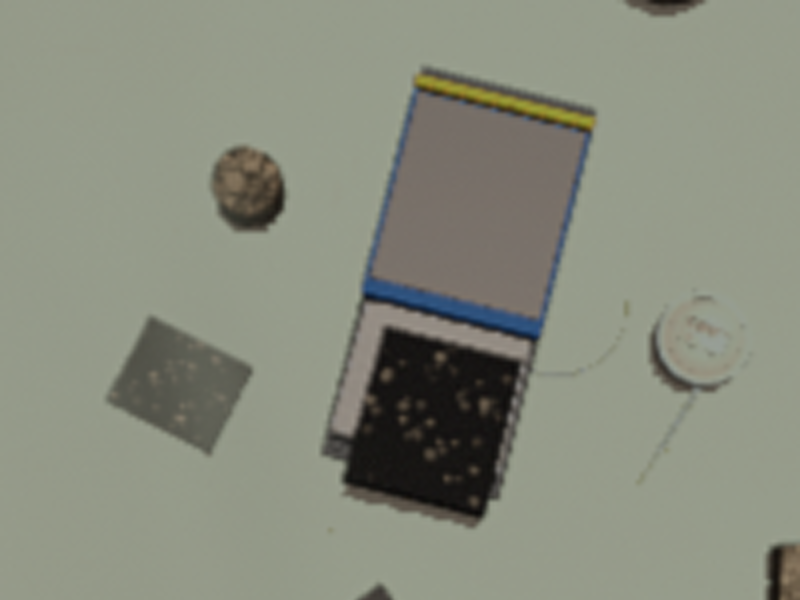

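The crop confirms it: the plate on the bed (about 35x42 px) is the largest, is speckled dark and sits slightly right of centre and a little yawed. The small plate at (265,236) is only about 27 px across. I'll put it in stand coordinates and start moving.

```bash
cat >> h.py <<'E'
W=np.array([.5955,-.0455,0]);YAW=np.radians(-13.7)
R=np.array([[np.cos(YAW),-np.sin(YAW),0],[np.sin(YAW),np.cos(YAW),0],[0,0,1]])
def S(p): return (np.atleast_2d(p)-W)@R*1000   # world->stand mm
E
python3 - <<'E'
from h import *
f=S(ray("top",[(316.2,222.5),(350,229.5)],.0315));n=S(ray("top",[(340.5,268.7),(306.7,260.5)],.0725))
print(f.round(1),n.round(1),S(get_obs()["eef_pos"]))
for x,y in((-175,-10),(-150,-10)): print(W+R@np.array([x,y,0])/1000)
E
python3 -m creep '[[0.2,18,60,0,0,0,-0.06],[0.2,18,60,0,0,0,-0.06],[0.2,18,60,0,0,0,-0.06],[0.2,18,60,0,0,0,-0.06],[0.2,18,60,0,0,0,-0.06]]'
python3 -m creep '[[0.2,18,60,0,0,0,-0.06],[0.2,18,60,0,0,0,-0.06],[0.2,18,60,0,0,0,-0.06],[0.2,18,60,0,0,0,-0.06],[0.2,18,60,0,0,0,-0.055]]'
```

```text
[[-19.6  41.   31.5]
 [-15.6 -55.1  31.5]] [[-129.9  -54.8   72.5]
 [-130.8   38.5   72.5]] [[-210.79854549 -655.0767406   230.4262226 ]]
[ 0.42311052 -0.01376882  0.        ]
[ 0.44739925 -0.01968977  0.        ]
t: 0.72
eef_pos: [0.3258, -0.331, 0.2311]
tool_rot: [-0.0, 1.0, 0.027, -0.0]
contact_force: [1.4, -0.1, -0.4]
gripper_width: 0.595
grasp_force: 0.0
t: 1.35
eef_pos: [0.4154, -0.032, 0.2314]
tool_rot: [0.0, 0.993, -0.12, 0.0]
contact_force: [1.1, -0.6, -0.0]
gripper_width: 0.601
grasp_force: 0.0
```

```bash
python3 -m creep '[[0.2,4,4,0,-0.036,-0.148,0],[0.2,4,4,0,-0.036,-0.148,0],[0.2,4,4,0,-0.036,-0.148,0],[0.2,4,4,0,-0.036,-0.148,0]]'; python3 -m creep '[[0.2,0,0,-35,0,0,0],[0.2,0,0,-35,0,0,0],[0.2,0,0,-30,0,0,0],[0.2,0,0,0,0,0,0]]'
python3 - <<'E'
from h import *
from scipy.spatial.transform import Rotation as Ro
o=get_obs();print(S(o["eef_pos"]),o["q"].round(2));q=o["tool_rot"];print((R.T@Ro.from_quat(q[[1,2,3,0]]).as_matrix()).round(3))
p,d=read_camera("scene");cv2.imwrite("pics/s1.png",cv2.resize(p[150:350,200:440,::-1],(720,600)))
E
```

```text
t: 1.85
eef_pos: [0.4264, -0.0146, 0.2358]
tool_rot: [0.02, 0.962, -0.111, 0.249]
contact_force: [-0.6, 0.2, 0.9]
gripper_width: 0.601
grasp_force: 0.0
t: 2.35
eef_pos: [0.426, -0.023, 0.1612]
tool_rot: [0.034, 0.968, -0.113, 0.22]
contact_force: [-0.5, -0.4, 0.7]
gripper_width: 0.596
grasp_force: 0.0
[[-169.99364396  -18.26427031  161.16964883]] [ 1.01  0.11 -1.27  2.44  0.88  0.41 -2.81]
[[ 0.901  0.003  0.434]
 [ 0.01  -1.    -0.013]
 [ 0.434  0.016 -0.901]]
```

View pics/s1.png

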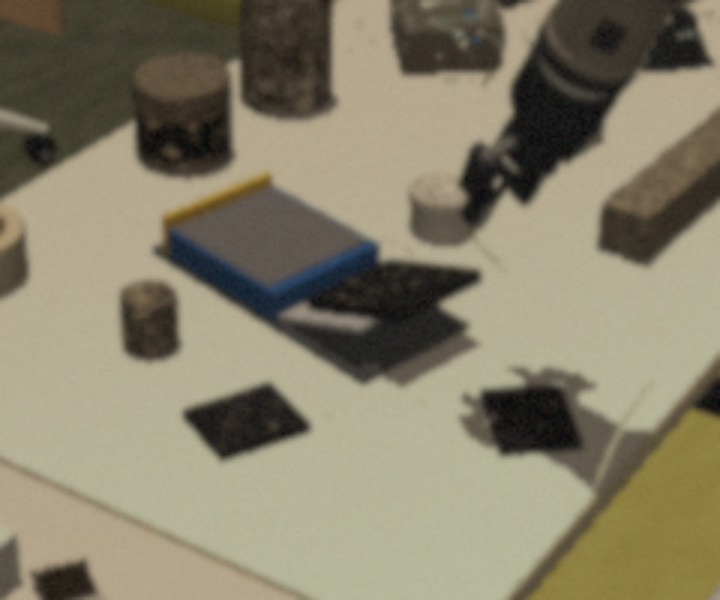

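The view shows the tool back-right of the plate, above it and clear at about (490,180), with the plate's free end at (475,275). Joint 4 is at its limit, so I'll reduce the tilt.

```bash
python3 -m creep '[[0.2,0,0,30,0.036,0.148,0],[0.2,0,2,20,0.036,0.148,0],[0.2,4,2,0,0,0,0],[0.2,4,2,0,0,0,0]]'; cat > st.py <<'E'
from h import *
from scipy.spatial.transform import Rotation as Ro
o=get_obs();q=o["tool_rot"];M=R.T@Ro.from_quat(q[[1,2,3,0]]).as_matrix()
print("stand",S(o["eef_pos"]).round(1),"q",o["q"].round(2),"tilt",np.degrees(np.arctan2(M[0,2],-M[2,2])).round(1),"zlat",M[1,2].round(3),"xlat",M[1,0].round(3),"F",(R.T@o["contact_force"]).round(1),"t",o["t"])
E
python3 st.py
```

```text
t: 2.9
eef_pos: [0.4364, -0.0246, 0.1975]
tool_rot: [0.034, 0.986, -0.118, 0.112]
contact_force: [0.2, 0.9, 0.4]
gripper_width: 0.602
grasp_force: 0.0
stand [[-159.5  -17.3  197.5]] q [ 1.04  0.17 -1.28  2.22  0.46  0.73 -2.35] tilt 13.3 zlat -0.041 xlat 0.005 F [-0.1  0.9  0.4] t 2.9
```

```bash
python3 -m creep '[[0.2,4,4,-30,0.02,-0.005,0],[0.2,4,4,-35,0.02,-0.005,0],[0.2,0,0,-40,0,0,0],[0.2,0,0,-35,0,0,0],[0.2,0,0,0,0,0,0]]'; python3 st.py
```

```text
t: 3.52
eef_pos: [0.4415, -0.0159, 0.0556]
tool_rot: [0.014, 0.987, -0.119, 0.111]
contact_force: [0.4, 0.2, 0.2]
gripper_width: 0.601
grasp_force: 0.0
stand [[-156.6   -7.7   55.6]] q [ 0.59  0.44 -0.88  2.35  1.03  0.51 -2.93] tilt 12.9 zlat -0.001 xlat -0.0 F [0.3 0.3 0.2] t 3.525
```

```bash
python3 -m creep '[[0.2,0,0,35,0,0,0],[0.2,0,0,35,0,0,0],[0.2,0,0,35,0.039,-0.0095,-0.175],[0.2,0,0,0,0.039,-0.0095,-0.175],[0.2,0,0,0,0,0,0]]'; python3 st.py
```

```text
t: 4.15
eef_pos: [0.4446, -0.0169, 0.164]
tool_rot: [-0.005, 0.949, -0.294, 0.116]
contact_force: [0.3, 0.2, -1.0]
gripper_width: 0.597
grasp_force: 0.0
stand [[-153.4   -7.9  164. ]] q [ 0.84  0.22 -1.09  2.26  0.51  0.63 -2.78] tilt 13.3 zlat -0.003 xlat -0.354 F [ 0.2  0.3 -1. ] t 4.15
```

```bash
for i in 1 2 3; do :; done
python3 -m creep '[[0.2,1,0,0,-0.039,0.0095,0.175],[0.2,1,0,0,-0.039,0.0095,0.175],[0.2,1,0,0,-0.039,0.0095,0.175],[0.2,1,0,0,-0.039,0.0095,0.175],[0.2,1,0,0,-0.039,0.0095,0.175]]'
python3 -m creep '[[0.2,0,0,0,-0.039,0.0095,0.175],[0.2,0,0,0,-0.039,0.0095,0.175],[0.2,0,0,0,-0.039,0.0095,0.175],[0.2,0,0,0,-0.039,0.0095,0.175],[0.2,0,0,0,-0.039,0.0095,0.175]]';python3 st.py
python3 -m creep '[[0.2,0,0,0,-0.039,0.0095,0.175],[0.2,0,0,0,-0.039,0.0095,0.175],[0.2,0,0,0,-0.039,0.0095,0.175],[0.2,0,0,0,-0.039,0.0095,0.175],[0.2,0,0,0,-0.039,0.0095,0.175]]'
python3 -m creep '[[0.2,0,0,0,-0.039,0.0095,0.175],[0.2,0,0,0,-0.039,0.0095,0.175],[0.2,0,0,0,-0.039,0.0095,0.175],[0.2,0,0,0,-0.039,0.0095,0.175],[0.2,0,0,0,-0.02,0.005,0.085]]';python3 st.py
```

```text
t: 4.78
eef_pos: [0.4491, -0.0165, 0.1627]
tool_rot: [0.043, 0.982, 0.152, 0.106]
contact_force: [0.3, -0.7, -0.1]
gripper_width: 0.599
grasp_force: 0.0
t: 5.4
eef_pos: [0.449, -0.0165, 0.1627]
tool_rot: [0.082, 0.819, 0.563, 0.077]
contact_force: [0.4, -0.5, -0.1]
gripper_width: 0.596
grasp_force: 0.0
stand [[-149.2   -6.5  162.7]] q [ 1.06  0.38 -1.38  2.24  0.74  0.76 -1.17] tilt 12.9 zlat 0.005 xlat 0.992 F [ 0.5 -0.4 -0.1] t 5.4
t: 6.02
eef_pos: [0.449, -0.0165, 0.1627]
tool_rot: [0.106, 0.493, 0.863, 0.033]
contact_force: [-0.2, -0.4, 0.5]
gripper_width: 0.601
grasp_force: 0.0
t: 6.65
eef_pos: [0.449, -0.0165, 0.1627]
tool_rot: [0.109, 0.117, 0.987, -0.014]
contact_force: [-0.3, -0.3, 0.4]
gripper_width: 0.599
grasp_force: 0.0
stand [[-149.2   -6.5  162.7]] q [ 1.06  0.4  -1.4   2.23  0.76  0.78  0.51] tilt 12.6 zlat -0.001 xlat -0.003 F [-0.3 -0.3  0.4] t 6.65
```

```bash
python3 -m creep '[[0.2,-2,0,-35,0,0,0],[0.2,-2,0,-35,0,0,0],[0.2,0,0,-35,0,0,0],[0.2,0,0,0,0,0,0]]'; python3 st.py; python3 - <<'E'
from h import *
p,d=read_camera("scene");cv2.imwrite("pics/s2.png",cv2.resize(p[180:320,230:420,::-1],(800,590),interpolation=cv2.INTER_CUBIC))
E
```

```text
t: 7.15
eef_pos: [0.4436, -0.0163, 0.0563]
tool_rot: [0.107, 0.119, 0.987, -0.013]
contact_force: [0.7, 0.8, -0.9]
gripper_width: 0.601
grasp_force: 0.0
stand [[-154.5   -7.6   56.3]] q [ 0.75  0.54 -1.08  2.33  1.12  0.63  0.15] tilt 12.4 zlat -0.001 xlat 0.001 F [ 0.5  0.9 -0.9] t 7.15
```

View pics/s2.png

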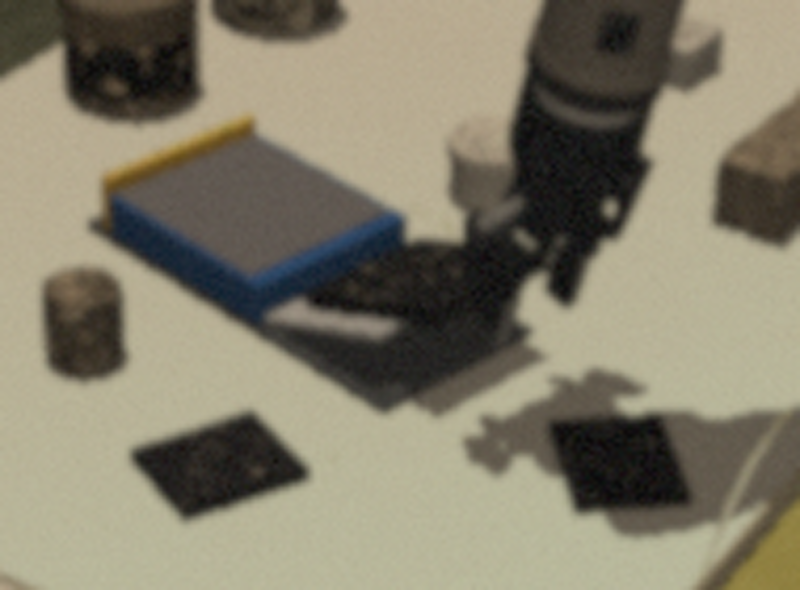

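The fingertips stand just behind the plate's raised end, near (480,250). Now I push down the bed.

```bash
python3 -m creep '[[0.2,5,-1.2,-1,0,0,0],[0.2,5,-1.2,-1,0,0,0],[0.2,5,-1.2,-2,0,0,0],[0.2,5,-1.2,-2,0,0,0],[0.2,5,-1.2,-2,0,0,0]]'; python3 st.py;  python3 -m creep '[[0.2,2.5,-0.6,-1,0,0,0],[0.2,2.5,-0.6,-1,0,0,0]]'; python3 st.py
```

```text
t: 7.82
eef_pos: [0.471, -0.023, 0.0496]
tool_rot: [0.109, 0.122, 0.986, -0.013]
contact_force: [-1.0, 0.8, 2.1]
gripper_width: 0.601
grasp_force: 1.0
stand [[-126.2   -7.7   49.6]] q [ 0.73  0.58 -1.05  2.28  1.14  0.65  0.17] tilt 12.6 zlat -0.001 xlat 0.007 F [-1.1  0.6  2.1] t 7.825
t: 8.07
eef_pos: [0.4736, -0.0237, 0.0469]
tool_rot: [0.108, 0.121, 0.987, -0.013]
contact_force: [-10.3, 2.5, 4.8]
gripper_width: 0.6
grasp_force: 4.5
stand [[-123.6   -7.7   46.9]] q [ 0.73  0.59 -1.04  2.27  1.15  0.66  0.17] tilt 12.5 zlat -0.001 xlat 0.006 F [-10.6  -0.    4.8] t 8.075
```

At the wall (force rose to 10 N). I'll back off slightly, tilt more, get the tips lower and then lift on the arc.

```bash
python3 -m creep '[[0.2,-6,1.4,0,-0.02,-0.082,0],[0.2,0,0,-8,-0.02,-0.082,0],[0.2,6,-1.4,-2,0,0,0],[0.2,5,-1.2,0,0,0,0]]'; python3 st.py
```

```text
t: 8.57
eef_pos: [0.479, -0.025, 0.0368]
tool_rot: [0.188, 0.12, 0.975, -0.023]
contact_force: [-16.2, 5.0, 5.2]
gripper_width: 0.604
grasp_force: 7.0
stand [[-118.    -7.7   36.8]] q [ 0.62  0.56 -0.93  2.38  1.57  0.58 -0.28] tilt 21.8 zlat -0.001 xlat 0.006 F [-16.9   1.    5.2] t 8.575
```

Good contact; now lift.

```bash
python3 -m creep '[[0.2,4,-1,9.5,0,0,0],[0.2,4.5,-1.1,9.5,0,0,0],[0.2,5.5,-1.4,9,-0.01,-0.04,0],[0.2,6,-1.4,8.5,-0.01,-0.04,0]]'; python3 st.py; python3 - <<'E'
from h import *
p,d=read_camera("scene");cv2.imwrite("pics/s3.png",cv2.resize(p[180:320,230:420,::-1],(800,590),interpolation=cv2.INTER_CUBIC))
E
```

```text
t: 9.07
eef_pos: [0.5011, -0.0304, 0.0746]
tool_rot: [0.231, 0.119, 0.965, -0.028]
contact_force: [-1.0, 0.8, -0.7]
gripper_width: 0.6
grasp_force: 0.9
stand [[-95.3  -7.7  74.6]] q [ 0.64  0.48 -0.95  2.38  1.6   0.56 -0.3 ] tilt 26.8 zlat -0.002 xlat 0.007 F [-1.1  0.5 -0.7] t 9.075
```

View pics/s3.png

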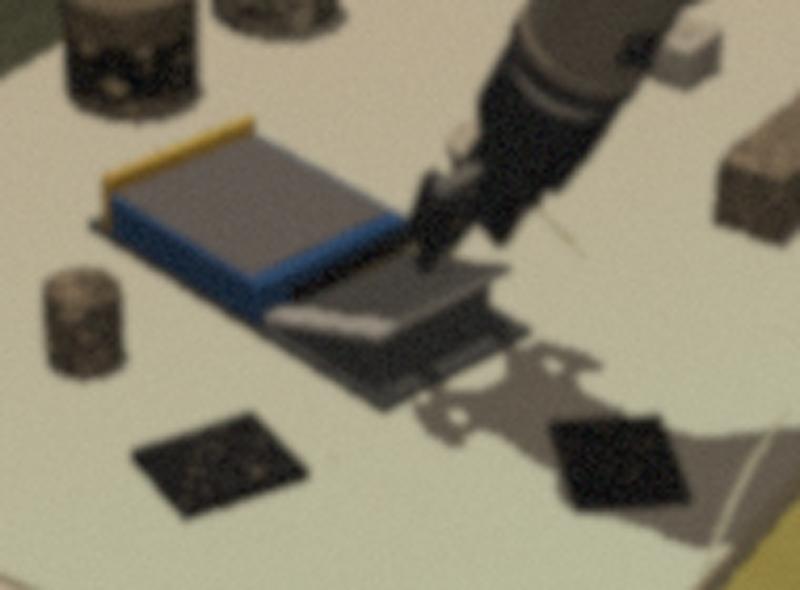

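```bash
python3 - <<'E'
from h import *
a,_=read_camera("scene");b,_=read_camera("top")
A=cv2.resize(a[180:330,230:430,::-1],(400,300));B=cv2.resize(b[140:290,240:440,::-1],(400,300))
w,_=read_camera("wrist");Wd=cv2.resize(w[...,::-1],(400,300))
cv2.imwrite("pics/m4.png",np.vstack([np.hstack([A,B]),np.hstack([Wd,np.zeros_like(A)])]))
E
```

```text
(no output)
```

View pics/m4.png

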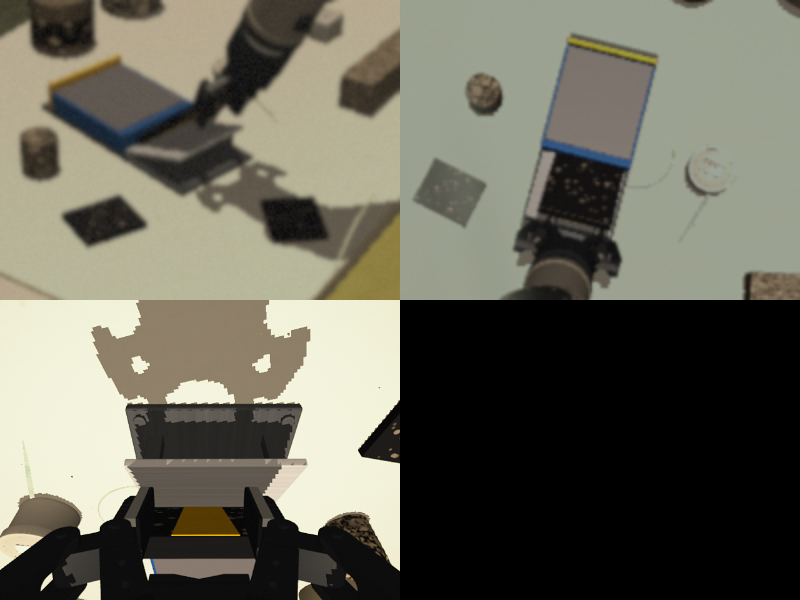

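The wrist view shows both fingers under the striped face (stripe at (205,520)), and the plate is tilted about 40° with its foot at the wall. I carry on along the arc.

```bash
python3 -m creep '[[0.2,6.3,-1.5,8.5,0,0,0],[0.2,6.8,-1.7,8,0,0,0],[0.2,7.3,-1.8,7.5,0,0,0],[0.2,7.8,-1.9,7,0,0,0],[0.2,8.2,-2,6,0,0,0]]'; python3 st.py
python3 -m creep '[[0.2,8.7,-2.1,5,0,0,0],[0.2,9,-2.2,4,0,0,0],[0.2,9.5,-2.3,3,0,0,0]]'; python3 st.py
python3 - <<'E'
from h import *
a,_=read_camera("scene");b,_=read_camera("top")
A=cv2.resize(a[160:310,230:430,::-1],(400,300));B=cv2.resize(b[140:290,240:440,::-1],(400,300))
cv2.imwrite("pics/m5.png",np.hstack([A,B]))
E
```

```text
t: 9.9
eef_pos: [0.5379, -0.0397, 0.1116]
tool_rot: [0.231, 0.12, 0.965, -0.028]
contact_force: [0.0, -0.4, -0.8]
gripper_width: 0.603
grasp_force: 0.4
stand [[-57.3  -8.  111.6]] q [ 0.68  0.43 -0.95  2.28  1.36  0.53 -0.03] tilt 26.8 zlat -0.002 xlat 0.007 F [ 0.1 -0.3 -0.8] t 9.9
t: 10.28
eef_pos: [0.5652, -0.0462, 0.1236]
tool_rot: [0.231, 0.119, 0.965, -0.028]
contact_force: [-0.1, -0.2, -0.4]
gripper_width: 0.604
grasp_force: 0.1
stand [[-29.3  -7.9 123.6]] q [ 0.69  0.45 -0.96  2.21  1.29  0.55  0.08] tilt 26.9 zlat -0.002 xlat 0.007 F [-0.  -0.2 -0.4] t 10.275
```

View pics/m5.png

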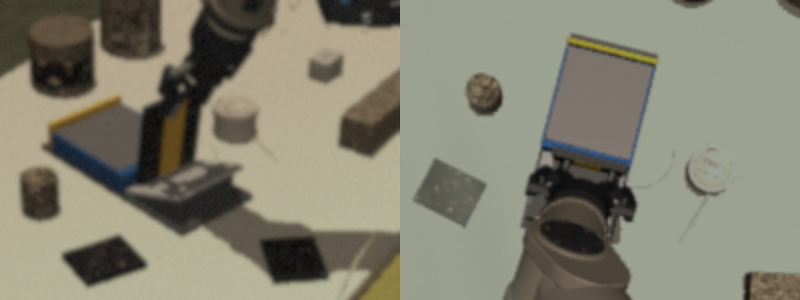

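The plate stands nearly upright at the wall, stripe toward the robot at (178,135) in the left view. I push it over.

```bash
python3 -m creep '[[0.2,7,-1.7,-4,0,0,0],[0.2,7,-1.7,-4,0,0,0],[0.2,6,-1.5,-2,0,0,0],[0.2,5,-1.2,0,0,0,0],[0.2,5,-1.2,0,0,0,0]]'; python3 st.py
python3 -m creep '[[0.2,5,-1.2,0,0,0,0],[0.2,5,-1.2,0,0,0,0],[0.2,5,-1.2,0,0,0,0],[0.2,5,-1.2,0,0,0,0]]'; python3 st.py
python3 - <<'E'
from h import *
a,_=read_camera("scene");b,_=read_camera("top")
A=cv2.resize(a[160:310,230:430,::-1],(400,300));B=cv2.resize(b[140:290,240:440,::-1],(400,300))
cv2.imwrite("pics/m6.png",np.hstack([A,B]))
E
```

```text
t: 11.0
eef_pos: [0.5946, -0.0532, 0.1134]
tool_rot: [0.231, 0.119, 0.965, -0.028]
contact_force: [-0.1, 0.2, 0.6]
gripper_width: 0.6
grasp_force: 0.0
stand [[  1.   -7.7 113.4]] q [ 0.67  0.51 -0.93  2.16  1.32  0.57  0.09] tilt 26.9 zlat -0.002 xlat 0.006 F [-0.1  0.2  0.6] t 11.0
t: 11.5
eef_pos: [0.6147, -0.0581, 0.1134]
tool_rot: [0.231, 0.119, 0.965, -0.028]
contact_force: [0.2, 0.3, 0.5]
gripper_width: 0.603
grasp_force: 0.0
stand [[ 21.6  -7.7 113.4]] q [ 0.66  0.54 -0.92  2.11  1.3   0.59  0.13] tilt 26.9 zlat -0.002 xlat 0.006 F [0.1 0.4 0.5] t 11.5
```

View pics/m6.png

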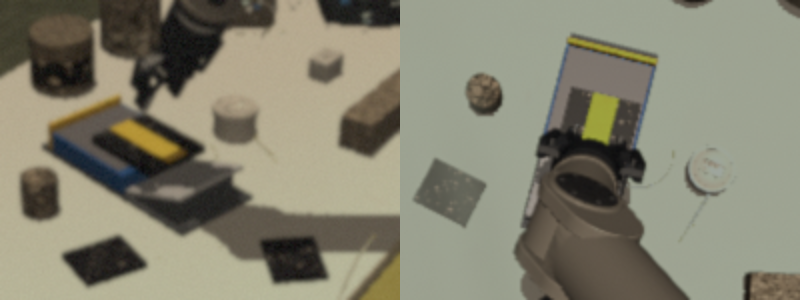

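It has flipped onto the deck, stripe up. I go back behind it, upright the tool and measure.

```bash
python3 -m creep '[[0.2,-25,6,0,0.037,0.152,0],[0.2,-25,6,0,0.037,0.152,0],[0.2,-25,6,0,0.037,0.152,0],[0.2,0,0,0,0,0,0]]'; python3 st.py
cat > pl.py <<'E'
from h import *
import sys
n=sys.argv[1];h=.05
p,d=read_camera(n);hsv=cv2.cvtColor(p,cv2.COLOR_RGB2HSV)
m=cv2.inRange(hsv,(18,110,60),(45,255,255))
k,l,s,c=cv2.connectedComponentsWithStats(m)
for i in range(1,k):
    if s[i,4]<60: continue
    v,u=np.nonzero(l==i);P=S(ray(n,np.c_[u,v],h))
    if abs(P[:,1]).max()>90 or P[:,0].min()<-60 or P[:,0].max()>190: continue
    r=cv2.minAreaRect(P[:,:2].astype(np.float32));print(n,s[i,4],cv2.boxPoints(r).round(1).tolist(),round(r[2],1))
E
python3 pl.py scene; python3 pl.py top
```

```text
t: 12.1
eef_pos: [0.5437, -0.0422, 0.1129]
tool_rot: [0.01, 0.124, 0.992, -0.003]
contact_force: [0.1, 0.0, -0.3]
gripper_width: 0.602
grasp_force: 0.0
stand [[-51.1  -9.1 112.9]] q [ 0.75  0.64 -1.06  1.94  0.71  0.97  0.68] tilt 1.2 zlat -0.004 xlat 0.009 F [ 0.1  0.  -0.3] t 12.1
scene 166 [[133.8000030517578, -55.79999923706055], [156.60000610351562, -56.0], [158.10000610351562, 77.4000015258789], [135.39999389648438, 77.5999984741211]] 89.3
scene 415 [[-33.0, -28.100000381469727], [93.9000015258789, -29.600000381469727], [94.5, 18.899999618530273], [-32.400001525878906, 20.5]] 89.3
top 166 [[149.39999389648438, -63.400001525878906], [159.8000030517578, -63.400001525878906], [160.1999969482422, 63.099998474121094], [149.8000030517578, 63.099998474121094]] 89.8
top 69 [[72.30000305175781, -26.200000762939453], [90.0999984741211, -27.600000381469727], [93.19999694824219, 10.899999618530273], [75.4000015258789, 12.300000190734863]] 85.4
```

```bash
python3 -m creep '[[0.2,-2,2,-30,0,0,0],[0.2,0,0,-30,0,0,0],[0.2,0,0,-12,0,0,0],[0.2,0,0,0,0,0,0]]'; python3 st.py
python3 -m creep '[[0.2,6,-1.5,0,0,0,0],[0.2,6,-1.5,0,0,0,0],[0.2,6,-1.5,0,0,0,0],[0.2,6,-1.5,0,0,0,0]]'; python3 st.py; python3 pl.py scene
```

```text
t: 12.7
eef_pos: [0.5402, -0.0398, 0.0409]
tool_rot: [0.01, 0.123, 0.992, -0.004]
contact_force: [0.6, 0.3, 0.1]
gripper_width: 0.599
grasp_force: 0.0
stand [[-55.   -7.6  40.9]] q [ 0.68  0.73 -0.96  1.98  0.83  0.86  0.58] tilt 1.2 zlat -0.006 xlat 0.007 F [0.5 0.5 0.1] t 12.7
t: 13.2
eef_pos: [0.5642, -0.0457, 0.0412]
tool_rot: [0.009, 0.123, 0.992, -0.004]
contact_force: [-5.3, 0.4, 3.7]
gripper_width: 0.602
grasp_force: 2.6
stand [[-30.4  -7.6  41.2]] q [ 0.67  0.76 -0.95  1.92  0.82  0.89  0.61] tilt 1.1 zlat -0.006 xlat 0.007 F [-5.3 -0.8  3.7] t 13.2
scene 164 [[134.6999969482422, -55.900001525878906], [157.1999969482422, -56.0], [157.6999969482422, 77.5], [135.1999969482422, 77.5999984741211]] 89.8
scene 239 [[-8.399999618530273, -22.600000381469727], [100.4000015258789, -30.299999237060547], [103.69999694824219, 17.0], [-5.099999904632568, 24.700000762939453]] 86.0
```

```bash
python3 -m creep '[[0.2,6,-1.5,0,0,0,0],[0.2,6,-1.5,0,0,0,0],[0.2,6,-1.5,0,0,0,0],[0.2,6,-1.5,0,0,0,0],[0.2,6,-1.5,0,0,0,0]]'; python3 st.py; python3 pl.py scene; python3 -m creep '[[0.2,4,-1,0,0,0,0],[0.2,3,-0.7,0,0,0,0],[0.2,2,-0.5,0,0,0,0]]'; python3 st.py; python3 pl.py scene
```

```text
t: 13.88
eef_pos: [0.595, -0.0536, 0.041]
tool_rot: [0.01, 0.123, 0.992, -0.004]
contact_force: [-4.1, 0.4, 3.4]
gripper_width: 0.599
grasp_force: 2.1
stand [[ 1.4 -8.  41. ]] q [ 0.65  0.79 -0.94  1.85  0.82  0.92  0.64] tilt 1.2 zlat -0.006 xlat 0.008 F [-4.  -0.6  3.4] t 13.875
scene 412 [[24.0, 8.800000190734863], [152.0, -56.599998474121094], [203.8000030517578, 44.599998474121094], [75.80000305175781, 110.0999984741211]] 62.9
t: 14.3
eef_pos: [0.6039, -0.0558, 0.0411]
tool_rot: [0.01, 0.123, 0.992, -0.004]
contact_force: [-5.1, 1.7, 2.7]
gripper_width: 0.598
grasp_force: 1.9
stand [[10.6 -8.  41.1]] q [ 0.65  0.8  -0.94  1.83  0.82  0.93  0.66] tilt 1.2 zlat -0.006 xlat 0.008 F [-5.3  0.4  2.7] t 14.3
scene 370 [[31.600000381469727, 9.800000190734863], [153.10000610351562, -55.70000076293945], [205.6999969482422, 41.79999923706055], [84.19999694824219, 107.30000305175781]] 61.7
```

```bash
python3 -m creep '[[0.2,2.5,-0.6,0,0,0,0],[0.2,2.5,-0.6,0,0,0,0]]'; python3 st.py; python3 -m creep '[[0.2,2,-0.5,0,0,0,0],[0.2,2,-0.5,0,0,0,0]]'; python3 st.py
```

```text
t: 14.6
eef_pos: [0.6088, -0.057, 0.0411]
tool_rot: [0.01, 0.123, 0.992, -0.004]
contact_force: [-3.8, -0.4, 2.4]
gripper_width: 0.602
grasp_force: 1.7
stand [[15.7 -8.  41.1]] q [ 0.65  0.81 -0.94  1.82  0.82  0.94  0.66] tilt 1.2 zlat -0.006 xlat 0.007 F [-3.6 -1.2  2.4] t 14.6
t: 14.85
eef_pos: [0.6128, -0.0579, 0.0411]
tool_rot: [0.01, 0.123, 0.992, -0.004]
contact_force: [-3.6, 0.7, 1.6]
gripper_width: 0.601
grasp_force: 1.7
stand [[19.7 -8.  41.1]] q [ 0.64  0.81 -0.94  1.81  0.82  0.94  0.67] tilt 1.2 zlat -0.006 xlat 0.008 F [-3.6 -0.2  1.6] t 14.85
```

```bash
python3 -m creep '[[0.2,1.5,-0.4,0,0,0,0],[0.2,1.5,-0.4,0,0,0,0]]'; python3 st.py; python3 -m creep '[[0.2,1,-0.25,0,0,0,0],[0.2,1,-0.25,0,0,0,0]]'; python3 st.py
```

```text
t: 15.1
eef_pos: [0.6139, -0.0582, 0.0409]
tool_rot: [0.008, 0.123, 0.992, -0.004]
contact_force: [-11.9, 2.4, 8.8]
gripper_width: 0.6
grasp_force: 5.9
stand [[20.9 -8.  40.9]] q [ 0.64  0.81 -0.94  1.8   0.82  0.95  0.67] tilt 1.0 zlat -0.007 xlat 0.007 F [-12.1  -0.4   8.8] t 15.1
t: 15.35
eef_pos: [0.614, -0.0582, 0.0408]
tool_rot: [0.006, 0.123, 0.992, -0.005]
contact_force: [-17.8, 1.9, 12.8]
gripper_width: 0.598
grasp_force: 8.5
stand [[21.  -8.  40.8]] q [ 0.64  0.82 -0.94  1.8   0.82  0.95  0.67] tilt 0.8 zlat -0.008 xlat 0.007 F [-17.8  -2.4  12.8] t 15.35
```

Against the fence. I back straight off, rise and check.

```bash
python3 -m creep '[[0.2,1,-0.25,0,0,0,0],[0.2,0,0,0,0,0,0],[0.2,-5,1.2,0,0,0,0],[0.2,-20,5,0,0,0,0],[0.2,-30,7,10,0,0,0]]'
python3 -m creep '[[0.2,-35,8,40,0,0,0],[0.2,-35,-25,40,0,0,0],[0.2,0,-60,20,0,0,0],[0.2,0,-60,0,0,0,0],[0.2,0,-60,0,0,0,0]]'; python3 -m creep '[[0.2,-10,-60,0,0,0,0],[0.2,-10,-60,0,0,0,0]]'; python3 st.py; python3 pl.py top
python3 - <<'E'
from h import *
a,_=read_camera("scene");b,_=read_camera("top")
A=cv2.resize(a[160:310,200:400,::-1],(400,300));B=cv2.resize(b[140:290,240:440,::-1],(400,300))
C=cv2.resize(b[150:225,300:400,::-1],(800,600),interpolation=cv2.INTER_CUBIC)[:300]
cv2.imwrite("pics/m7.png",np.vstack([np.hstack([A,B]),C]))
E
```

```text
t: 15.98
eef_pos: [0.5646, -0.0466, 0.051]
tool_rot: [0.011, 0.124, 0.992, -0.004]
contact_force: [0.1, 0.4, 1.0]
gripper_width: 0.599
grasp_force: 0.0
t: 16.6
eef_pos: [0.4947, -0.2456, 0.152]
tool_rot: [0.012, 0.123, 0.992, -0.005]
contact_force: [1.8, -0.0, 0.9]
gripper_width: 0.601
grasp_force: 0.0
t: 16.85
eef_pos: [0.474, -0.3657, 0.1514]
tool_rot: [0.011, 0.123, 0.992, -0.005]
contact_force: [0.7, 0.3, 0.2]
gripper_width: 0.603
grasp_force: 0.0
stand [[ -42.2 -339.9  151.4]] q [ 1.32  0.67 -1.08  1.79  0.68  1.08  1.32] tilt 1.3 zlat -0.007 xlat 0.008 F [0.6 0.4 0.2] t 16.85
top 744 [[30.399999618530273, 62.70000076293945], [30.799999237060547, -63.79999923706055], [159.8000030517578, -63.400001525878906], [159.5, 63.099998474121094]] 0.2
```

View pics/m7.png

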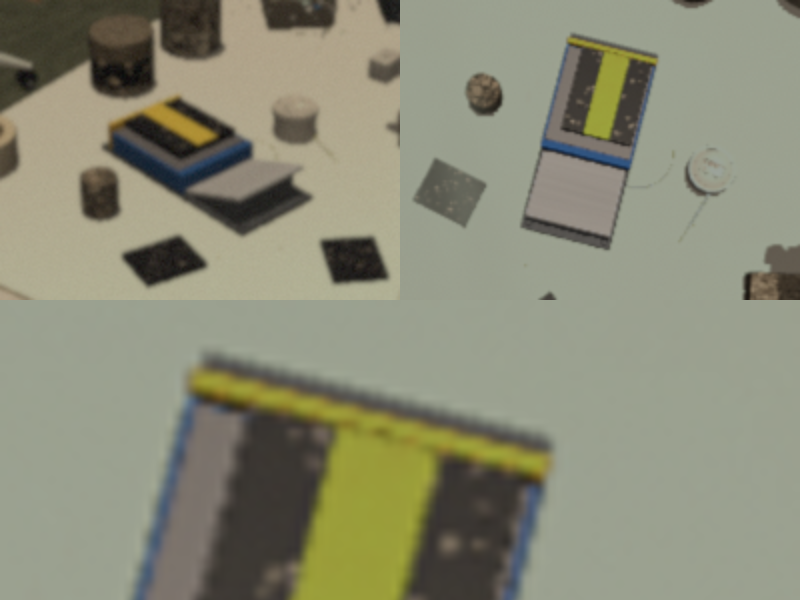

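The plate lies stripe-up against the fence at (600,75) in the top view, with the bystanders in place. One numeric check of squareness.

```bash
python3 - <<'E'
from h import *
ps=[read_camera("top")[0].astype(float) for _ in range(6)];p=np.mean(ps,0).astype(np.uint8)
hsv=cv2.cvtColor(p,cv2.COLOR_RGB2HSV);m=cv2.inRange(hsv,(18,110,60),(45,255,255))
v,u=np.nonzero(m);P=S(ray("top",np.c_[u,v],.05))[:,:2]
k=(abs(P[:,1])<70)&(P[:,0]>25)&(P[:,0]<165);P=P[k]
st=P[P[:,0]<140]
def edge(A,i,f):  # bin along i, take extreme f of other axis, fit
    b=np.round(A[:,i]/5).astype(int);q=[(x*5,f(A[b==x,1-i])) for x in np.unique(b)][2:-2];q=np.array(q);return np.polyfit(q[:,0],q[:,1],1)
for f in(np.min,np.max,np.mean):
    s=edge(st,0,f);print("stripe side deg",np.degrees(np.arctan(s[0])))
fe=P[(P[:,0]>140)&(abs(P[:,1]+7)>30)]
for f in(np.max,np.mean):print("fence deg",np.degrees(np.arctan(-edge(fe,1,f)[0])))
C=cv2.cvtColor(p,cv2.COLOR_RGB2GRAY).astype(float)
# near edge of plate: sample brightness along stand x for various y
T=camera_params("top");K=T["intrinsics"];M=np.linalg.inv(T["cam_to_world"])
def px(s): 
    c=(R@np.array(s)/1000+W);c=M[:3,:3]@c+M[:3,3];return K[0,2]+K[0,0]*c[0]/-c[2],K[1,2]+K[1,1]*c[1]/c[2]
def val(L): 
    q=np.array([px(s) for s in L],np.float32);return cv2.remap(C.astype(np.float32),q[:,0][None],q[:,1][None],cv2.INTER_LINEAR)[0]
xs=np.arange(10,50,.5);q=[]
for y in [*range(-50,-28,3),*range(14,38,3)]:
    g=np.gradient(cv2.GaussianBlur(val([(x,y,50) for x in xs])[None],(1,9),0)[0] if 0 else np.convolve(val([(x,y,50) for x in xs]),np.ones(7)/7,'same'))[6:-6]
    q.append((y,xs[6:-6][np.argmin(g)]))
q=np.array(q);f=np.polyfit(q[:,0],q[:,1],1);print(q.tolist(),"near edge deg",np.degrees(np.arctan(-f[0])),np.polyval(f,-7))
E
```

```text
stripe side deg -0.42673825602762705
stripe side deg -0.2813167049685811
stripe side deg -0.39869152262305657
fence deg -0.24230629437592344
fence deg 0.32049127283762413
[[-50.0, 29.5], [-47.0, 28.5], [-44.0, 28.5], [-41.0, 30.0], [-38.0, 29.5], [-35.0, 28.5], [-32.0, 30.0], [-29.0, 30.0], [14.0, 29.0], [17.0, 29.5], [20.0, 29.0], [23.0, 30.0], [26.0, 30.5], [29.0, 29.5], [32.0, 29.0], [35.0, 28.5]] near edge deg -0.08607731694824279 29.34450116686113
```

Square to within about 0.5° and the near edge at 29–30 mm (fully home would be 30). Handing in.

```bash
python3 -c "
from station import *
print(hand_in())"
```

```text
the job is handed in; nothing more can be done
None
```

The specimen is flipped with its yellow stripe up, lies square (within about 0.5°) and fully home against the back fence with the things nearby still in place, and the job was handed in at about 17 s.

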